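# Drift a floating nut plate into line in a pan-rack foot

## Task

The nut plate inside the pan-rack foot has slid out from under the hole in the foot's flange. Take the red-handled tapered drift from its wooden stand, feel gently with its tip through the flange hole until it finds the plate's hole, and push it straight down through both so the plate is pulled into line and the drift stands fully home, collar flat on the flange. Do not force it against the plate, leave the other things where they stand, and let go of the drift when it is home.

Things in the scene. Friction and masses are not known exactly. Their poses are not given: they have to be found in the camera images.
- drift: tapered drift, 0.16 kg, round about its z axis (up), standing loose in the stand with its collar on the stand's top; it lifts straight out. Origin: centre of the collar's underside. Collar 36 mm across, 6 mm thick. Below: straight 20 mm shank for 18 mm, then an even taper to 6 mm across at 61 mm below the origin, ending in a blunt nose 3.6 mm across at 63 mm.
- drift_grip (a point): middle of the drift's round red grip, which is 24 mm across and 60 mm long, upright, above the collar; this point is on the axis, 36 mm above the drift's origin. Any grasp yaw serves.
- drift_tip (a point): lowest point of the drift, on its axis, 63 mm below its origin.
- stand: wooden tool stand, a fixed block 70 x 70 x 75 mm high on a slightly wider base, with a 25 mm hole in the middle of its top. Origin: centre of its underside, on the worktop; z up.
- foot: pan-rack post foot, a fixed grey square housing 100 x 100 x 72 mm high, hollow and clear inside below the nut plate, with an aluminium flange as its top, a 3 mm high screw head near each flange corner and two low fixing lugs at the worktop. Origin: centre of its underside; z up. More than 40 N between drift and foot (nut plate included) damages it.
- foot_hole (a point): centre of the 22 mm hole in the 6 mm thick flange, at the flange's upper face, 72 mm above the worktop; z up. The drift is fully home when its origin is at this point.
- plate_level (a point): point on the flange hole's axis at the height of the nut plate's top, 7 mm below the flange's top; it does not follow the plate. The brass plate is 6 mm thick with a 22 mm hole, whose centre starts 12 to 13 mm off this axis in an unknown direction, different each time and not measured: a drift let down on the axis lands on the plate's metal.
- plate_axis (a point): point on the flange hole's axis, 13 mm below the flange's top, at the plate's underside. The tip drops into the plate's hole when it is 5.5 mm off this axis towards that hole (within about 25 degrees); beyond 6.8 mm the taper meets the flange. The plate springs down from about 4 N, at most 4 mm (10 N), slides sideways with 3 N of friction and stays; the tip drags it along.
- can: drinks can, 66 mm across, 115 mm high, standing; a bystander. Origin: centre of its underside.
- mug: white mug, 78 x 116 x 97 mm, standing; a bystander. Origin: centre of its underside.
- spice_jar: spice jar with a dark cap, 44 mm across, 105 mm high, standing; a bystander. Origin: centre of its underside.
Mind the look-alikes: they are no part of the job. What is shaped like the foot but orange is not meant. What is shaped like the drift but orange is not meant.

How it is judged (in metres and radians):
On the way, in this order (a step that is already met when the one before it is completed fails the run):
1. the drift is lifted out of its stand (z of drift_tip in the frame of stand above 0.08 m), for 0.1 s.
2. the drift's tip is down through the flange hole and through the nut plate (z of drift_tip in the frame of foot_hole below -0.025 m and horizontal distance between drift_tip and foot_hole below 0.008 m), for 0.1 s.
At the end, for the whole second after the job is handed in: the drift stands through flange and nut plate with its collar within 2 mm of the flange's top, within 3 mm of the hole's centre and 0.05 rad of upright, at rest and released (z of drift in the frame of foot_hole between -0.002 and 0.002 m and horizontal distance between drift and foot_hole below 0.003 m and angle between drift's own z axis and vertical below 0.05 rad and linear speed of drift below 0.01 m/s and contact force between the fingers and drift below 0.1 N); the robot touches nothing.
It fails at once if the drift is forced: more than 40 N between it and the foot or its nut plate (contact force between drift and foot above 40 N).
It fails at once if the can is moved more than 20 mm or tipped (distance of can from where it was at the start of the episode above 0.02 m or angle between can's own z axis and vertical above 0.3 rad).
It fails at once if the mug is moved more than 20 mm or tipped (distance of mug from where it was at the start of the episode above 0.02 m or angle between mug's own z axis and vertical above 0.3 rad).
It fails at once if the spice jar is moved more than 20 mm or tipped (distance of spice_jar from where it was at the start of the episode above 0.02 m or angle between spice_jar's own z axis and vertical above 0.3 rad).
It also fails if it takes over 53 s, if anything falls off the work surface, if the arm or the gripper's body presses on something with over 40 N, if the wrist force passes 120 N, or if a joint passes its speed limit or range.

## Robot

A 6-joint arm with a two-finger parallel gripper is mounted at the origin on a cart in front of the work surface, level with it; the furniture and walls round the work are solid. World frame = base frame: x ahead of the robot, y to its left, z up, the work surface at z = 0. Lengths are in m, angles in degrees, forces in N, time in s.
With the tool pointing down it reaches from about 0.2 to 0.875 m from the base axis. Payload 3.4 kg.
Tool frame: the origin (TCP) lies at the centre of the arm's flange, where the gripper is bolted on; the fingertips stand 199 mm ahead of it and the grasp point (between the pads) lies 180 mm ahead of it; z points along the fingers, y is the line along which they close (so a half turn about z gives the same grasp; the last joint's range is limited). The gripper opens to 94 mm and grips with 3 to 60 N. Pads are 16 mm wide; open, the fingers measure 119 mm over their backs; the gripper's body (75 mm by 177 mm) begins 78 mm behind the grasp point.
Start: joints at [-83.136, 15.808, 86.224, -0, 77.962, -6.933], TCP at [0.137, -0.558, 0.405] pointing down, gripper open.
Joint ranges: [-165.64, 165.64], [-43.16, 119.46], [12.63, 154.43], [-67.54, 247.53], [6.08, 155.33], [-154.97, 154.97]. Speed limits (degrees/s): [147.25, 147.25, 180, 180, 180, 180].

## Interface

Orientations are given as [roll, pitch, yaw] about the fixed x, y, z axes, in that order (R = Rz(yaw) Ry(pitch) Rx(roll)).
In Python, from bench import sensors, vision, sign_off gives the robot as it stands. The module is installed in compiled form; this text tells all that it offers.
- The arm moves only by the shell command python3 -m handwheel 'ROWS' [FORCE]. ROWS is a JSON list of rows, 1 to 5 of them, each of 7 numbers: the opening from 0.0 (shut) to 1.0 (fully open), then dx, dy, dz in m, then a rotation vector rx, ry, rz in degrees; each row is the pose to reach, as a shift and turn from the pose commanded when the command began, along the tool's axes at that moment; what a row does not reach only later rows make up. A row lasts 1/10 s, in which the tool goes at most 0.05 m and 8.59 degrees, less where a joint would pass 70% of its speed; a pose out of reach is approached as far as the arm can. The fingers move at their own pace and stop on an object; FORCE is the grip in N (left out, the last holds). Time passes only in rows, so rows that do not move let the fingers close. It prints the time, the measured TCP pose, the force, the opening and the grip force at its end.
- sensors.state(): the state, without advancing time (a new reading comes with each control period).
- vision.get_image(name): name is "side" or "top" or "wrist"; returns the picture (420x560x3 uint8, blue, green, red); there is no depth.
- vision.camera_params(name): a dict with "camera_matrix" (3x3 intrinsics, pixels), "k1" (the pictures are not rectified: a ray, as slopes to the right and down, at radius r is drawn at 1 + k1 r^2 times it, then the intrinsics apply), "origin" and "orientation" of the camera in the world. Camera axes: x right, y down, z forward; pixel columns grow to the right and rows downward; lengths in m; the calibration is good to about 2 mm. A picture is of the moment at which its call begins: read the wrist's pose just before it. camera_params takes no time and is no camera call; for the wrist camera it gives the pose at the moment of the call.
- sign_off(): hands the job in; it is judged then, once.
The state is a dict: "time_s": time; "joint_pos": joint angles; "qvel": joint speeds; "joint_torque": joint torques, N m; "position": TCP position; "tcp_rot": TCP orientation; "contact_force": force on the tool from outside, world axes, zero at the start; "moment": the same for the moment, N m; "opening": opening from 0.0 (shut) to 1.0 (fully open); "grasp_force": force on a finger pad.
Only numpy, scipy, OpenCV 4.12 (cv2) and the standard library are available. Lean on these libraries where they do the work, as an engineer would, in place of code of your own. Each camera call takes 0.05 s, during which the arm holds its last target. There are 200 camera calls.

## Working session

There is one attempt and no reset: what is moved stays moved. The work goes in short steps, Python scripts to look and compute and a shell command to move; the robot and the scene stay as the last step left them, time stands still between calls to the robot, and variables do not carry over. Pictures are saved under pics/ and viewed, at most 10 in all, crops included, and the job is handed in when it is done.

```bash
mkdir -p pics
cat > h.py <<'E'
import numpy as np, cv2
from bench import sensors, vision
def ray(p,uv):
    K=np.array(p["camera_matrix"]);d=np.array([(uv[0]-K[0,2])/K[0,0],(uv[1]-K[1,2])/K[1,1]])
    s=d.copy()
    for _ in range(20): s=d/(1+p["k1"]*(s@s))
    return np.array(p["origin"]),R(p)@np.array([s[0],s[1],1])
def R(p):
    o=np.array(p["orientation"],float)
    if o.shape==(3,3): return o
    from scipy.spatial.transform import Rotation as Ro
    return Ro.from_euler('xyz',o,degrees=True).as_matrix()
def onz(p,uv,z):
    o,d=ray(p,uv); return o+d*(z-o[2])/d[2]
def cross(p1,uv1,p2,uv2):
    o1,d1=ray(p1,uv1);o2,d2=ray(p2,uv2)
    t=np.linalg.lstsq(np.c_[d1,-d2],o2-o1,rcond=None)[0]
    a,b=o1+d1*t[0],o2+d2*t[1]; return (a+b)/2,np.linalg.norm(a-b)
E
python3 - <<'E'
from h import *
print(sensors.state())
for n in("top","side","wrist"):
    p=vision.camera_params(n);print(n,p);cv2.imwrite(f"pics/{n}0.png",vision.get_image(n))
E
```

```text
{'time_s': 0.0, 'joint_pos': array([-8.31350865e+01,  1.58460752e+01,  8.62928904e+01,  2.35842686e-04,
        7.79631978e+01, -6.93213354e+00]), 'qvel': array([ 0.09483244,  0.0218056 , -0.03668087,  0.05493094,  0.03706337,
       -0.00592008]), 'joint_torque': array([-1.08149492e-03, -4.04594278e+01, -2.37234020e+01,  7.02291797e-02,
        3.46490555e-02, -1.46739198e-04]), 'position': array([ 0.13710454, -0.55819846,  0.40383604]), 'tcp_rot': array([-1.79898611e+02, -1.25593504e-02,  1.37969865e+01]), 'contact_force': array([-0.00237925, -0.2096168 ,  0.1605986 ]), 'moment': array([-0.04671355, -0.01385002, -0.00627458]), 'grasp_force': 0.0, 'opening': 1.00091827542995}
top {'camera_matrix': array([[391.64934039,   0.        , 275.79156403],
       [  0.        , 391.64934039, 211.28169647],
       [  0.        ,   0.        ,   1.        ]]), 'k1': 0.03331621625737215, 'origin': array([ 0.4950961 , -0.07923969,  1.06423129]), 'orientation': array([-176.62945252,    1.74612366,  -89.70608946])}
side {'camera_matrix': array([[405.20890808,   0.        , 282.77703466],
       [  0.        , 405.20890808, 210.33742669],
       [  0.        ,   0.        ,   1.        ]]), 'k1': -0.0021149394869703904, 'origin': array([0.13669305, 0.59313386, 0.71325077]), 'orientation': array([-127.26888166,   -1.22444167, -146.19461495])}
wrist {'camera_matrix': array([[363.89435093,   0.        , 282.4520035 ],
       [  0.        , 363.89435093, 206.45698808],
       [  0.        ,   0.        ,   1.        ]]), 'k1': -0.05263932867255628, 'origin': array([ 0.2146781 , -0.54028883,  0.38329837]), 'orientation': array([ 1.64109642e+02,  1.44340847e-01, -7.61663852e+01])}
```

View pics/top0.png

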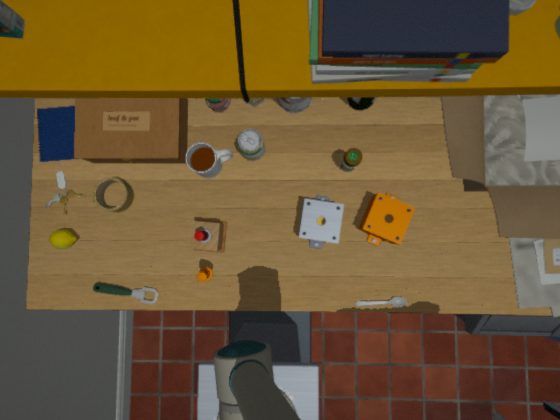

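View pics/side0.png

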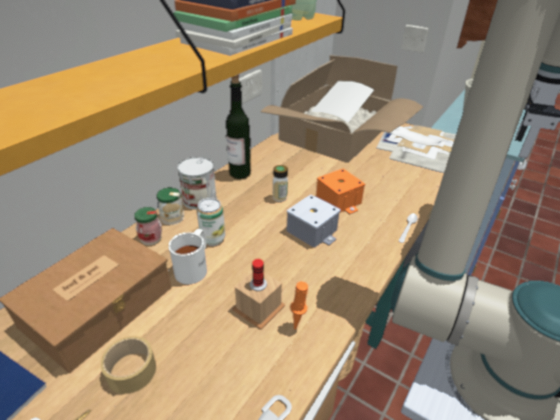

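The top view shows the stand with the red drift at about (203,236), the grey foot at (322,220) with brass and a dark part visible in its hole, and the orange look-alikes at (205,274) and (387,218). The mug is at (205,158), the can at (250,143) and the jar at (350,159). The side view shows the red grip at (258,273) and the foot at (313,218).

Run:
```python
from h import *
T,S=cv2.imread("pics/top0.png"),cv2.imread("pics/side0.png")
pt,ps=vision.camera_params("top"),vision.camera_params("side")
def red(im):
    h=cv2.cvtColor(im,cv2.COLOR_BGR2HSV)
    m=(((h[...,0]<5)|(h[...,0]>172))&(h[...,1]>190)&(h[...,2]>60)).astype(np.uint8)
    return m
def best(m,box):
    x0,y0,x1,y1=box;q=m*0;q[y0:y1,x0:x1]=m[y0:y1,x0:x1]
    ys,xs=np.nonzero(q);return (xs.mean(),ys.mean()),len(xs),(xs.min(),xs.max(),ys.min(),ys.max())
a=best(red(T),(185,222,225,250));b=best(red(S),(240,250,275,295));print(a,b)
print("grip",cross(pt,a[0],ps,b[0]),onz(pt,a[0],.125))
# foot flange: bright grey contour in top
h=cv2.cvtColor(T,cv2.COLOR_BGR2HSV)
m=((h[...,1]<60)&(h[...,2]>120)).astype(np.uint8);m[:, :290]=0;m[:,350:]=0;m[:190]=0;m[250:]=0
c=max(cv2.findContours(m,0,2)[0],key=cv2.contourArea);r=cv2.minAreaRect(c);print(r,onz(pt,r[0],.072))
for n,uv,z in(("stand",(209,236),.075),("can",(250,140),.115),("mug",(203,158),.097),("jar",(352,156),.105),("hole",(321,220),.072),("orange foot",(388,218),.072),("or drift",(205,274),.1)):print(n,onz(pt,uv,z))
v=np.hstack([cv2.resize(T[185:255,285:425],(560,280),interpolation=2),])
w=cv2.resize(T[205:290,180:240],(198,280),interpolation=2)
cv2.imwrite("pics/crop1.png",np.hstack([v,w]))
```

```text
((np.float64(199.77215189873417), np.float64(235.21518987341773)), 79, (np.int64(195), np.int64(206), np.int64(231), np.int64(240))) ((np.float64(257.27272727272725), np.float64(274.27272727272725)), 22, (np.int64(254), np.int64(261), np.int64(261), np.int64(278)))
grip (array([0.49119881, 0.13539323, 0.1093659 ]), np.float64(0.0017691479629844355)) [0.49200413 0.13234509 0.125     ]
((320.89996337890625, 220.69996643066406), (41.01219177246094, 41.0121955871582), 8.13010311126709) [ 0.52995904 -0.16278408  0.072     ]
stand [0.48996112 0.12011171 0.075     ]
can [0.72612293 0.01428913 0.115     ]
mug [0.68502434 0.13364672 0.097     ]
jar [ 0.68807911 -0.23624206  0.105     ]
hole [ 0.53172851 -0.16303892  0.072     ]
orange foot [ 0.53746719 -0.33029533  0.072     ]
or drift [0.39706463 0.1233903  0.1       ]
```

View pics/crop1.png

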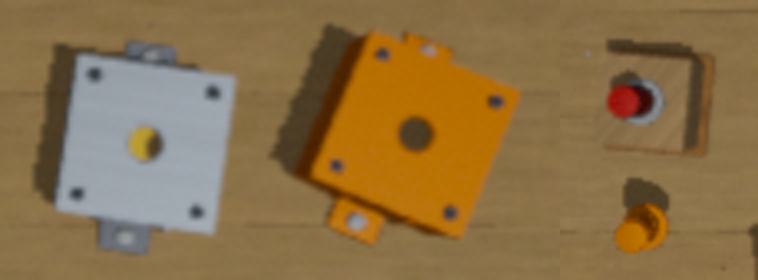

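The crop shows the grey foot's hole with brass on its left and a dark opening on its right, so the plate's hole probably lies towards -y. I'll check that from close by and move over the foot first.

```bash
python3 -m handwheel '[[1,0.041,-0.025,0,0,0,0],[1,0.082,-0.05,0,0,0,0],[1,0.123,-0.075,0,0,0,0],[1,0.164,-0.1,0,0,0,0],[1,0.205,-0.125,0,0,0,0]]'
python3 -m handwheel '[[1,0.041,-0.025,0,0,0,0],[1,0.082,-0.05,0,0,0,0],[1,0.123,-0.075,0,0,0,0],[1,0.164,-0.1,0,0,0,0],[1,0.205,-0.125,0,0,0,0]]'
python3 -m handwheel '[[1,0.033,-0.02,0,0,0,0],[1,0.066,-0.04,0,0,0,0],[1,0.066,-0.04,0,0,0,0]]'
python3 - <<'E'
from h import *
p=vision.camera_params("wrist");im=vision.get_image("wrist");cv2.imwrite("pics/w1.png",im);print(p["origin"],p["orientation"],sensors.state()["position"],sensors.state()["tcp_rot"])
E
```

```text
time_s: 0.65
position: [0.3073, -0.3866, 0.4045]
tcp_rot: [-180.0, -0.0, 13.8]
contact_force: [0.7, -0.3, 0.0]
opening: 0.998
grasp_force: 0.0
time_s: 1.15
position: [0.4767, -0.2161, 0.4046]
tcp_rot: [180.0, 0.0, 13.8]
contact_force: [0.9, -0.3, -0.4]
opening: 0.998
grasp_force: 0.0
time_s: 1.45
position: [0.5327, -0.1602, 0.4041]
tcp_rot: [-179.9, -0.1, 14.1]
contact_force: [-0.1, -0.4, -0.1]
opening: 0.996
grasp_force: 0.0
[ 0.61024425 -0.14191426  0.38361862] [ 1.64192040e+02  1.37897756e-01 -7.58868550e+01] [ 0.53132972 -0.16167072  0.40405228] [-1.79968296e+02  4.07821469e-02  1.40143368e+01]
```

View pics/w1.png

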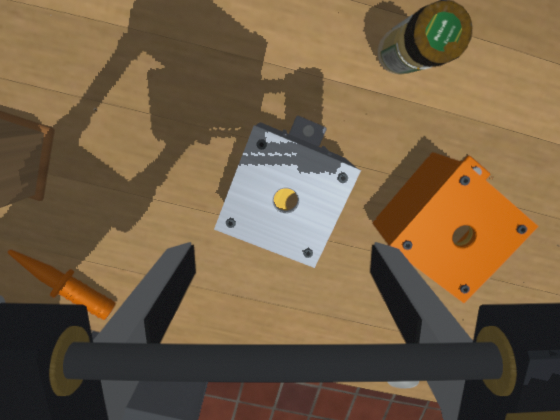

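The wrist view has the hole at (286,200), with brass at the upper left and dark at the lower right, and shadow may play a part. The screws are at (262,144), (342,178), (307,252) and (230,222). Next I'll enlarge the hole and measure it.

Run:
```python
from h import *
im=cv2.imread("pics/w1.png")
p={**vision.camera_params("wrist")}
sc=[(262,144),(342,178),(307,252),(230,222)]
g=cv2.cvtColor(im,cv2.COLOR_BGR2GRAY);P=[]
for s in sc:
    x,y=s;w=g[y-8:y+9,x-8:x+9].astype(int);m=w<80
    ys,xs=np.nonzero(m);c=(x-8+xs.mean(),y-8+ys.mean());P.append(onz(p,c,.075));print(c,m.sum(),P[-1])
print("centre",np.mean(P,0))
h=cv2.cvtColor(im,cv2.COLOR_BGR2HSV)
q=((h[...,1]>90)|(h[...,2]<90)).astype(np.uint8);q[:180]=0;q[220:]=0;q[:,:265]=0;q[:,305:]=0
c=max(cv2.findContours(q,0,2)[0],key=cv2.contourArea);e=cv2.fitEllipse(c);print(e,onz(p,e[0],.072))
cv2.imwrite("pics/crop2.png",cv2.resize(im[178:222,264:308],(528,528),interpolation=cv2.INTER_NEAREST))
```

```text
(np.float64(261.0531914893617), np.float64(144.09574468085106)) 94 [ 0.57184753 -0.13368478  0.075     ]
(np.float64(342.03125), np.float64(176.875)) 32 [ 0.56151596 -0.20781491  0.075     ]
(np.float64(307.1666666666667), np.float64(252.3)) 30 [ 0.48644869 -0.19693779  0.075     ]
(np.float64(229.5897435897436), np.float64(222.30769230769232)) 39 [ 0.49749336 -0.12215705  0.075     ]
centre [ 0.52932639 -0.16514863  0.075     ]
((285.3028869628906, 199.27606201171875), (22.151866912841797, 23.30980110168457), 132.47711181640625) [ 0.52946633 -0.16545322  0.072     ]
```

View pics/crop2.png

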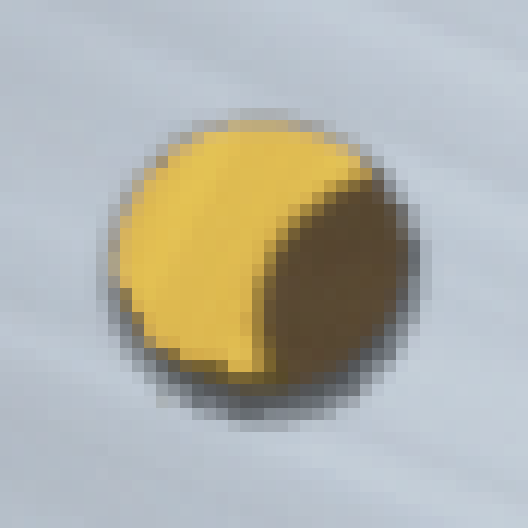

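The brass shows a concave edge, so the plate's hole is to the right and slightly down in this image. I'll fit an 11 mm circle to that edge at plate level.

Run:
```python
from h import *
from scipy.optimize import least_squares
p=vision.camera_params("wrist")
pts=[(355,185),(320,203),(290,235),(272,265),(263,300),(260,340),(258,370)]
W=np.array([onz(p,(264+x/12-.5,178+y/12-.5),.065)[:2] for x,y in pts])
H=np.array([.5295,-.1653])
r=least_squares(lambda c:np.hypot(*(W-c).T)-.011,onz(p,(264+33,178+25),.065)[:2])
d=r.x-H;print(W-H,r.x,d,np.hypot(*d),np.degrees(np.arctan2(d[1],d[0])),r.fun)
```

```text
[[ 0.00562768 -0.00599293]
 [ 0.00364088 -0.00379115]
 [ 0.00068756 -0.00221711]
 [-0.00190647 -0.00147627]
 [-0.00472495 -0.00148819]
 [-0.0078275  -0.00203749]
 [-0.01016046 -0.00246977]] [ 0.52570571 -0.17742789] [-0.00379429 -0.01212789] 0.01270757197252933 -107.37262634540362 [ 0.00024328  0.00017063 -0.00012293 -0.00018238 -0.00031967 -0.0001334
  0.00056751]
```

```bash
python3 -m handwheel '[[1,0.005,-0.049,0,0,0,0],[1,0.01,-0.098,0,0,0,0],[1,0.015,-0.147,0,0,0,0],[1,0.02,-0.196,0,0,0,0],[1,0.025,-0.245,0,0,0,0]]' >/dev/null
python3 -m handwheel '[[1,0.005,-0.049,0,0,0,0],[1,0.005,-0.05,0,0,0,0],[1,0.005,-0.05,0,0,0,0]]'
python3 - <<'E'
from h import *
p=vision.camera_params("wrist");im=vision.get_image("wrist");cv2.imwrite("pics/w2.png",im);s=sensors.state();print(s["position"],s["tcp_rot"],s["contact_force"])
h=cv2.cvtColor(im,cv2.COLOR_BGR2HSV)
m=(((h[...,0]<5)|(h[...,0]>172))&(h[...,1]>170)&(h[...,2]>60)).astype(np.uint8);m[300:]=0
c=max(cv2.findContours(m,0,2)[0],key=cv2.contourArea);print(cv2.contourArea(c),cv2.boundingRect(c))
M=cv2.moments(c);u=(M["m10"]/M["m00"],M["m01"]/M["m00"]);print(u,onz(p,u,.125))
E
```

```text
time_s: 2.3
position: [0.4884, 0.1303, 0.4046]
tcp_rot: [179.9, 0.0, 13.9]
contact_force: [0.8, -0.1, -0.3]
opening: 1.001
grasp_force: 0.0
[0.48881004 0.12945913 0.40454593] [1.79923890e+02 3.22678624e-02 1.37953809e+01] [ 0.64222956 -0.13761656  0.13596867]
796.0 (265, 197, 32, 34)
(280.35866834170855, 213.71377721943048) [0.48842811 0.13065615 0.125     ]
```

View pics/w2.png

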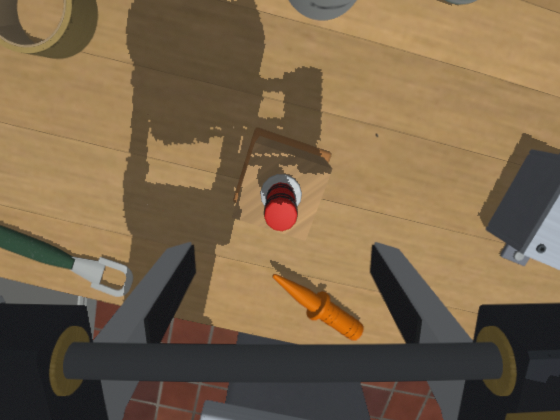

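The wrist view has the drift's grip top at about (281,214) and the collar ring at about (281,192). The orange drift lies at (320,305), clear of the fingers, since they close along the image's horizontal.

Run:
```python
from h import *
p=vision.camera_params("wrist");im=cv2.imread("pics/w2.png");h=cv2.cvtColor(im,cv2.COLOR_BGR2HSV)
m=(((h[...,0]<5)|(h[...,0]>172))&(h[...,1]>170)&(h[...,2]>60))
print("red rows",[(y,np.nonzero(m[y,240:320])[0].min()+240,np.nonzero(m[y,240:320])[0].max()+240) for y in range(197,231,3)])
# bright part = lit top disc
d=(m&(h[...,2]>170)).astype(np.uint8);c=max(cv2.findContours(d,0,2)[0],key=cv2.contourArea);print(cv2.boundingRect(c),cv2.minEnclosingCircle(c))
print("top",onz(p,cv2.minEnclosingCircle(c)[0],.141))
g=((h[...,1]<70)&(h[...,2]>90)).astype(np.uint8);g[:165]=0;g[235:]=0;g[:,:250]=0;g[:,:][:,312:]=0
c=max(cv2.findContours(g,0,2)[0],key=cv2.contourArea);x,y,w,hh=cv2.boundingRect(c);print("collar",(x,y,w,hh))
a,b,t=onz(p,(x-.5,y+w/2),.081),onz(p,(x+w-.5,y+w/2),.081),onz(p,(x+w/2,y-.5),.081)
mid=(a+b)/2;print(a,b,np.linalg.norm(a-b),t)
f=R(p)@np.array([0,1,0]);f[2]=0;f/=np.linalg.norm(f)
k=R(p)@np.array([1,0,0]);print("collar centre from top edge",t+f*.018,"mid along k",mid, "foot dir",f)
```

```text
red rows [(197, np.int64(267), np.int64(293)), (200, np.int64(271), np.int64(289)), (203, np.int64(269), np.int64(292)), (206, np.int64(266), np.int64(294)), (209, np.int64(265), np.int64(295)), (212, np.int64(265), np.int64(296)), (215, np.int64(265), np.int64(296)), (218, np.int64(265), np.int64(296)), (221, np.int64(266), np.int64(295)), (224, np.int64(268), np.int64(292)), (227, np.int64(271), np.int64(290)), (230, np.int64(279), np.int64(282))]
(265, 202, 32, 29) ((280.4793701171875, 215.8402099609375), 15.62944221496582)
top [0.49212985 0.13036596 0.141     ]
collar (260, 174, 42, 32)
[0.48768093 0.14810775 0.081     ] [0.49629268 0.11311294 0.081     ] 0.03603884976277309 [0.51025925 0.13464642 0.081     ]
collar centre from top edge [0.49278073 0.1303451  0.081     ] mid along k [0.4919868  0.13061035 0.081     ] foot dir [-0.97102893 -0.23896195  0.        ]
```

```bash
python3 -m handwheel '[[1,0.003,0.001,0.04,0,0,0],[1,0.003,0.001,0.08,0,0,0],[1,0.003,0.001,0.1,0,0,0],[1,0.003,0.001,0.111,0,0,0],[1,0.003,0.001,0.111,0,0,0]]'
python3 -m handwheel '[[0.1,0,0,0,0,0,0],[0.1,0,0,0,0,0,0],[0.1,0,0,0,0,0,0],[0.1,0,0,0,0,0,0],[0.1,0,0,0,0,0,0]]' 40
python3 -m handwheel '[[0.1,0,0,0,0,0,0],[0.1,0,0,0,0,0,0],[0.1,0,0,0,0,0,0],[0.1,0,0,0,0,0,0],[0.1,0,0,0,0,0,0]]' 40
```

```text
time_s: 2.85
position: [0.4922, 0.1284, 0.2925]
tcp_rot: [180.0, 0.2, 13.7]
contact_force: [0.0, -0.3, 0.2]
opening: 1.001
grasp_force: 0.0
time_s: 3.35
position: [0.4922, 0.1302, 0.2941]
tcp_rot: [180.0, -0.1, 13.8]
contact_force: [-0.2, -0.1, -0.7]
opening: 0.61
grasp_force: 0.0
time_s: 3.85
position: [0.4921, 0.1302, 0.2936]
tcp_rot: [-180.0, 0.0, 13.8]
contact_force: [-0.8, 0.7, 0.8]
opening: 0.254
grasp_force: 40.0
```

```bash
python3 -m handwheel '[[0.1,0,0,-0.03,0,0,0],[0.1,0,0,-0.065,0,0,0],[0.1,0,0,-0.1,0,0,0],[0.1,0,0,-0.1,0,0,0]]'
python3 -m handwheel '[[0.1,-0.005,0.04,0,0,0,0],[0.1,-0.01,0.08,0,0,0,0],[0.1,-0.015,0.12,0,0,0,0],[0.1,-0.02,0.16,0,0,0,0],[0.1,-0.025,0.2,0,0,0,0]]' >/dev/null
python3 -m handwheel '[[0.1,-0.0121,0.0357,0,0,0,0],[0.1,-0.0121,0.0357,0,0,0,0],[0.1,-0.0121,0.0357,0,0,0,0],[0.1,-0.0121,0.0357,0,0,0,0]]'
python3 - <<'E'
from h import *
E=[];Q=[]
for i in range(4):
    p=vision.camera_params("wrist");im=vision.get_image("wrist");s=sensors.state();Q.append([*s["position"],s["tcp_rot"][2]])
    K=p["camera_matrix"]
    # expected pixel of the hole
    d=R(p).T@(np.array([.5295,-.1653,.072])-p["origin"]);x,y=d[:2]/d[2];f=1+p["k1"]*(x*x+y*y);u,v=int(K[0,0]*x*f+K[0,2]),int(K[1,1]*y*f+K[1,2])
    h=cv2.cvtColor(im,cv2.COLOR_BGR2HSV);q=((h[...,1]>90)|(h[...,2]<90)).astype(np.uint8)
    w=np.zeros_like(q);cv2.circle(w,(u,v),20,1,-1)
    c=max(cv2.findContours(q*w,0,2)[0],key=cv2.contourArea);e=cv2.fitEllipse(c);E.append(onz(p,e[0],.072)[:2]);
print((u,v),e,np.array(E),np.mean(E,0),np.mean(Q,0))
cv2.imwrite("pics/w3.png",im)
E
```

```text
time_s: 4.25
position: [0.4935, 0.1303, 0.3981]
tcp_rot: [179.9, -0.6, 13.8]
contact_force: [0.3, 0.5, -1.8]
opening: 0.251
grasp_force: 40.0
time_s: 5.15
position: [0.5121, -0.1068, 0.3928]
tcp_rot: [-179.9, 0.1, 13.8]
contact_force: [-0.4, -0.1, -1.7]
opening: 0.251
grasp_force: 40.0
(353, 196) ((350.78466796875, 193.51214599609375), (20.906898498535156, 23.750547409057617), 53.79172134399414) [[ 0.5315908  -0.16240203]
 [ 0.53176552 -0.16241113]
 [ 0.53170762 -0.162299  ]
 [ 0.53166148 -0.16240136]] [ 0.53168136 -0.16237838] [ 0.51224323 -0.10648546  0.39334292 13.88790541]
```

View pics/w3.png

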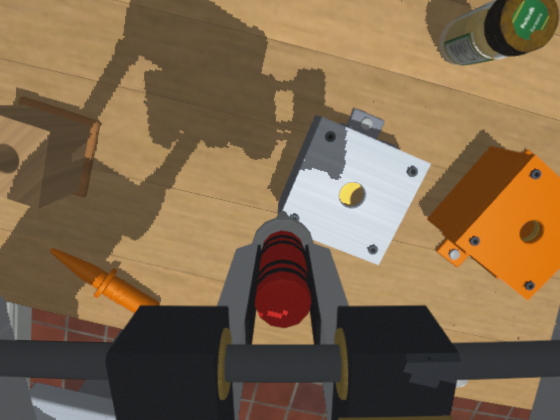

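The drift is held with its collar at about (283,235), and the hole is at (351,194). I'll take the collar and the hole from this same picture, and recheck w1 with the camera pose read at its time.

Run:
```python
from h import *
p0=dict(vision.camera_params("wrist"));
p1={**p0,"origin":[0.61024425,-0.14191426,0.38361862],"orientation":[164.192040,.137897756,-75.8868550]}
print("hole w1",onz(p1,(285.303,199.276),.072),"centre screws",np.mean([onz(p1,u,.075) for u in((342.03,176.87),(229.6,222.3))],0))
im=cv2.imread("pics/w3.png");p=p0;print(p["origin"],p["orientation"])
g=cv2.cvtColor(im,cv2.COLOR_BGR2HSV)
for u in((412,170.5),(293.5,217.5),(330,136),(372.5,249.5)): print(onz(p,u,.075))
# collar / tip geometry: predict pixels for drift axis at TCP axis
def proj(P):
    d=R(p).T@(np.array(P)-p["origin"]);x,y=d[:2]/d[2];f=1+p["k1"]*(x*x+y*y);K=p["camera_matrix"];return K[0,0]*x*f+K[0,2],K[1,1]*y*f+K[1,2]
s=sensors.state();t=s["position"];print(t)
th=np.linspace(0,2*np.pi,13)
print("collar pred",np.round([proj([t[0]+.018*np.cos(a),t[1]+.018*np.sin(a),.1807]) for a in th[:-1]],0).tolist())
print("greyish cols, V at col 283",[(y,im[y,283].tolist()) for y in range(208,236,2)])
print([(x,im[232,x].tolist()) for x in list(range(250,262,2))+list(range(304,318,2))])
cv2.imwrite("pics/crop3.png",cv2.resize(im[190:330,210:370],(640,560),interpolation=cv2.INTER_CUBIC))
```

```text
hole w1 [ 0.53152121 -0.16353584  0.072     ] centre screws [ 0.5315594  -0.16307564  0.075     ]
[ 0.58987712 -0.0884627   0.3729461 ] [ 1.64095310e+02  6.34137848e-02 -7.60654588e+01]
[ 0.56368784 -0.20589023  0.075     ]
[ 0.5001139  -0.12017072  0.075     ]
[ 0.57419255 -0.13164461  0.075     ]
[ 0.48818117 -0.19541316  0.075     ]
[ 0.51232859 -0.10651231  0.39357907]
collar pred [[289.0, 219.0], [272.0, 220.0], [258.0, 228.0], [250.0, 241.0], [251.0, 257.0], [259.0, 269.0], [273.0, 276.0], [289.0, 276.0], [303.0, 269.0], [311.0, 256.0], [311.0, 240.0], [303.0, 227.0]]
greyish cols, V at col 283 [(208, [154, 146, 139]), (210, [186, 177, 169]), (212, [82, 82, 80]), (214, [82, 81, 78]), (216, [82, 82, 81]), (218, [85, 85, 83]), (220, [96, 95, 92]), (222, [95, 95, 92]), (224, [96, 96, 94]), (226, [97, 96, 94]), (228, [97, 96, 93]), (230, [77, 77, 91]), (232, [19, 24, 91]), (234, [19, 22, 73])]
[(250, [103, 152, 186]), (252, [105, 154, 187]), (254, [102, 150, 183]), (256, [89, 94, 96]), (258, [96, 96, 94]), (260, [99, 99, 96]), (304, [99, 98, 95]), (306, [98, 98, 95]), (308, [91, 91, 89]), (310, [174, 166, 159]), (312, [227, 219, 213]), (314, [227, 220, 213]), (316, [227, 220, 213])]
```

View pics/crop3.png

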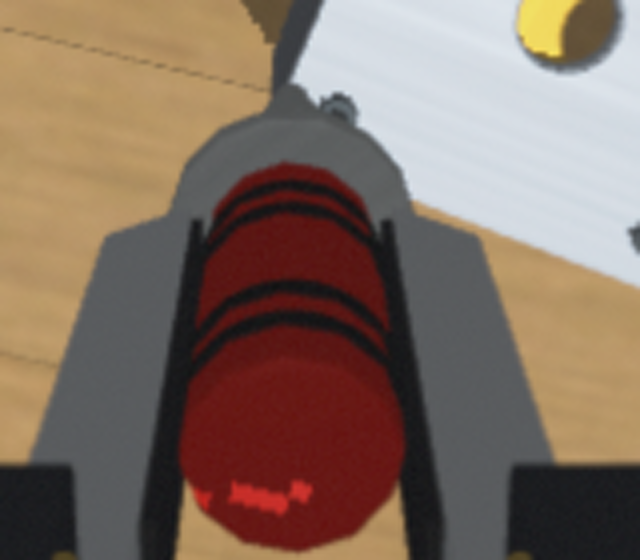

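Run:
```python
from h import *
p=vision.camera_params("wrist");t=sensors.state()["position"];print(t)
ztip=t[2]-.2937+.012
im=cv2.imread("pics/w3.png");
print([(y,im[y,283].tolist()) for y in range(206,214)],[(x,im[213,x].tolist()) for x in range(274,292,1)])
print("tip ray at ztip",ztip,onz(p,(283.5,212.3),ztip)-t)
```

```text
[ 0.51232859 -0.10651231  0.39357907]
[(206, [100, 94, 89]), (207, [125, 119, 113]), (208, [154, 146, 139]), (209, [191, 182, 174]), (210, [186, 177, 169]), (211, [103, 100, 97]), (212, [82, 82, 80]), (213, [82, 82, 79])] [(274, [101, 148, 183]), (275, [100, 148, 182]), (276, [98, 145, 177]), (277, [84, 113, 135]), (278, [74, 76, 80]), (279, [79, 78, 77]), (280, [81, 80, 79]), (281, [83, 82, 80]), (282, [82, 82, 81]), (283, [82, 82, 79]), (284, [82, 82, 80]), (285, [86, 86, 83]), (286, [125, 120, 116]), (287, [215, 206, 196]), (288, [223, 217, 208]), (289, [223, 216, 207]), (290, [217, 209, 200]), (291, [220, 213, 202])]
tip ray at ztip 0.11187907220645736 [ 0.00104828 -0.00144274 -0.2817    ]
```

```bash
python3 -m handwheel '[[0.1,0.0013,0.032,0,0,0,0],[0.1,0.0026,0.0635,0,0,0,0],[0.1,0.0026,0.0635,0.02,0,0,0],[0.1,0.0026,0.0635,0.03,0,0,0],[0.1,0.0026,0.0635,0.03,0,0,0]]'
python3 - <<'E'
from h import *
S=[(vision.camera_params("top"),sensors.state())[1] for i in range(1)]
cv2.imwrite("pics/s4.png",vision.get_image("side"));s=sensors.state();print(s["position"],s["tcp_rot"],s["contact_force"])
E
python3 -m handwheel '[[0.1,0,0,0.006,0,0,0],[0.1,0,0,0.012,0,0,0],[0.1,0,0,0.015,0,0,0],[0.1,0,0,0.015,0,0,0]]'
```

```text
time_s: 5.85
position: [0.5293, -0.1677, 0.3619]
tcp_rot: [-179.8, 0.2, 13.8]
contact_force: [0.2, 0.4, -1.0]
opening: 0.25
grasp_force: 40.0
[ 0.52968856 -0.16773947  0.36298835] [-1.79914177e+02  9.61653022e-02  1.38604409e+01] [-0.18171712  1.13920878 -0.44933413]
time_s: 6.3
position: [0.5298, -0.1684, 0.3482]
tcp_rot: [-180.0, 0.0, 13.8]
contact_force: [0.8, -0.8, -2.2]
opening: 0.25
grasp_force: 40.0
```

```bash
for i in 1; do python3 -m handwheel '[[0.1,0,0,0.002,0,0,0],[0.1,0,0,0.003,0,0,0],[0.1,0,0,0.003,0,0,0]]'; done
python3 - <<'E'
from h import *
print(sensors.state()["contact_force"])
E
```

```text
time_s: 6.6
position: [0.53, -0.1687, 0.3456]
tcp_rot: [180.0, 0.0, 13.8]
contact_force: [0.3, -0.9, -0.9]
opening: 0.25
grasp_force: 40.0
[ 0.3389331  -0.89722653 -0.87179968]
```

```bash
python3 -m handwheel '[[0.1,0,0,0.001,0,0,0],[0.1,0,0,0.002,0,0,0],[0.1,0,0,0.002,0,0,0]]'
```

```text
time_s: 6.9
position: [0.53, -0.1687, 0.3435]
tcp_rot: [-180.0, 0.0, 13.8]
contact_force: [-0.0, -0.4, -1.6]
opening: 0.251
grasp_force: 40.0
```

```bash
python3 -m handwheel '[[0.1,0,0,0.002,0,0,0],[0.1,0,0,0.004,0,0,0],[0.1,0,0,0.004,0,0,0]]'
```

```text
time_s: 7.2
position: [0.5299, -0.1686, 0.3393]
tcp_rot: [-180.0, 0.0, 13.8]
contact_force: [0.3, -0.1, -2.5]
opening: 0.25
grasp_force: 40.0
```

The tip passed plate level without any contact force, so it is in the plate's hole. Now I'll draw it back to the axis.

```bash
python3 -m handwheel '[[0.1,0.0007,-0.0012,0.001,0,0,0],[0.1,0.0014,-0.0023,0.002,0,0,0],[0.1,0.002,-0.0034,0.002,0,0,0],[0.1,0.0027,-0.0045,0.002,0,0,0],[0.1,0.0027,-0.0045,0.002,0,0,0]]'
```

```text
time_s: 7.7
position: [0.5316, -0.1638, 0.3378]
tcp_rot: [180.0, 0.0, 13.8]
contact_force: [-1.2, -3.4, 0.8]
opening: 0.25
grasp_force: 40.0
```

```bash
python3 -m handwheel '[[0.1,0,0,0.002,0,0,0],[0.1,0,0,0.004,0,0,0],[0.1,0,0,0.006,0,0,0],[0.1,0,0,0.008,0,0,0],[0.1,0,0,0.008,0,0,0]]'
```

```text
time_s: 8.2
position: [0.5316, -0.1637, 0.3292]
tcp_rot: [-180.0, 0.0, 13.8]
contact_force: [-0.0, -2.2, -0.5]
opening: 0.252
grasp_force: 40.0
```

```bash
python3 -m handwheel '[[0.1,0,0,0.002,0,0,0],[0.1,0,0,0.004,0,0,0],[0.1,0,0,0.006,0,0,0],[0.1,0,0,0.008,0,0,0],[0.1,0,0,0.008,0,0,0]]'
```

```text
time_s: 8.7
position: [0.5315, -0.1636, 0.3212]
tcp_rot: [-180.0, 0.0, 13.8]
contact_force: [-0.7, -2.6, -0.9]
opening: 0.251
grasp_force: 40.0
```

```bash
python3 -m handwheel '[[0.1,0,0,0.002,0,0,0],[0.1,0,0,0.004,0,0,0],[0.1,0,0,0.006,0,0,0],[0.1,0,0,0.006,0,0,0]]'
```

```text
time_s: 9.1
position: [0.5315, -0.1636, 0.3152]
tcp_rot: [-180.0, 0.0, 13.8]
contact_force: [-0.5, -2.7, -1.8]
opening: 0.251
grasp_force: 40.0
```

```bash
python3 -m handwheel '[[0.1,0,0,0.001,0,0,0],[0.1,0,0,0.002,0,0,0],[0.1,0,0,0.003,0,0,0],[0.1,0,0,0.004,0,0,0],[0.1,0,0,0.004,0,0,0]]'
```

```text
time_s: 9.6
position: [0.5315, -0.1636, 0.3115]
tcp_rot: [-180.0, 0.0, 13.8]
contact_force: [-1.8, -3.1, -0.1]
opening: 0.248
grasp_force: 40.0
```

```bash
python3 -m handwheel '[[0.1,0,0,0.001,0,0,0],[0.1,0,0,0.002,0,0,0],[0.1,0,0,0.003,0,0,0],[0.1,0,0,0.004,0,0,0],[0.1,0,0,0.004,0,0,0]]'
```

```text
time_s: 10.1
position: [0.5315, -0.1636, 0.3074]
tcp_rot: [-180.0, 0.0, 13.8]
contact_force: [-1.8, -2.1, 0.4]
opening: 0.252
grasp_force: 40.0
```

Forces are low; 16.5 mm to go.

```bash
python3 -m handwheel '[[0.1,0,0,0.001,0,0,0],[0.1,0,0,0.002,0,0,0],[0.1,0,0,0.003,0,0,0],[0.1,0,0,0.004,0,0,0],[0.1,0,0,0.004,0,0,0]]'
```

```text
time_s: 10.6
position: [0.5315, -0.1636, 0.3034]
tcp_rot: [-180.0, 0.0, 13.8]
contact_force: [-2.4, -2.9, 0.1]
opening: 0.255
grasp_force: 40.0
```

```bash
python3 -m handwheel '[[0.1,0,0,0.001,0,0,0],[0.1,0,0,0.002,0,0,0],[0.1,0,0,0.003,0,0,0],[0.1,0,0,0.004,0,0,0],[0.1,0,0,0.004,0,0,0]]'
```

```text
time_s: 11.1
position: [0.5315, -0.1637, 0.2993]
tcp_rot: [-180.0, 0.0, 13.8]
contact_force: [-2.1, -2.1, -0.6]
opening: 0.251
grasp_force: 40.0
```

```bash
python3 -m handwheel '[[0.1,0,0,0.001,0,0,0],[0.1,0,0,0.002,0,0,0],[0.1,0,0,0.003,0,0,0],[0.1,0,0,0.004,0,0,0],[0.1,0,0,0.004,0,0,0]]'
```

```text
time_s: 11.6
position: [0.5315, -0.1636, 0.2954]
tcp_rot: [-180.0, 0.0, 13.8]
contact_force: [-2.4, -3.1, -0.6]
opening: 0.249
grasp_force: 40.0
```

```bash
python3 -m handwheel '[[0.1,0,0,0.001,0,0,0],[0.1,0,0,0.002,0,0,0],[0.1,0,0,0.003,0,0,0],[0.1,0,0,0.0035,0,0,0],[0.1,0,0,0.0035,0,0,0]]'
```

```text
time_s: 12.1
position: [0.5315, -0.1636, 0.292]
tcp_rot: [-180.0, 0.0, 13.8]
contact_force: [-3.1, -1.7, 0.1]
opening: 0.25
grasp_force: 40.0
```

```bash
python3 -m handwheel '[[0.1,0,0,0.0005,0,0,0],[0.1,0,0,0.0005,0,0,0]]'
```

```text
time_s: 12.3
position: [0.5315, -0.1637, 0.2916]
tcp_rot: [-180.0, 0.0, 13.8]
contact_force: [-3.4, -1.9, 0.2]
opening: 0.25
grasp_force: 40.0
```

```bash
python3 -m handwheel '[[0.1,0,0,0.0004,0,0,0],[0.1,0,0,0.0004,0,0,0]]'
```

```text
time_s: 12.5
position: [0.5315, -0.1637, 0.2912]
tcp_rot: [-180.0, 0.0, 13.8]
contact_force: [-2.9, -0.8, 1.1]
opening: 0.252
grasp_force: 40.0
```

```bash
python3 -m handwheel '[[0.1,0,0,0.0004,0,0,0],[0.1,0,0,0.0004,0,0,0]]'
```

```text
time_s: 12.7
position: [0.5315, -0.1636, 0.2908]
tcp_rot: [-180.0, 0.0, 13.8]
contact_force: [-4.3, -0.8, 0.7]
opening: 0.25
grasp_force: 40.0
```

```bash
python3 -m handwheel '[[0.1,0,0,0.0003,0,0,0],[0.1,0,0,0.0003,0,0,0]]'
```

```text
time_s: 12.9
position: [0.5315, -0.1636, 0.2906]
tcp_rot: [-180.0, 0.0, 13.8]
contact_force: [-5.2, -0.9, 1.4]
opening: 0.255
grasp_force: 40.0
```

```bash
python3 -m handwheel '[[0.1,0,0,0.0004,0,0,0],[0.1,0,0,0.0004,0,0,0]]'
```

```text
time_s: 13.1
position: [0.5315, -0.1636, 0.2906]
tcp_rot: [180.0, -0.0, 13.8]
contact_force: [-5.0, -1.2, 3.6]
opening: 0.249
grasp_force: 40.0
```

```bash
python3 -m handwheel '[[0.1,0,0,0.0003,0,0,0],[0.1,0,0,0.0003,0,0,0]]'
```

```text
time_s: 13.3
position: [0.5314, -0.1636, 0.2906]
tcp_rot: [180.0, -0.0, 13.8]
contact_force: [-6.0, -1.4, 5.6]
opening: 0.248
grasp_force: 40.0
```

The drift is seated: z has stopped and the force is rising. Releasing now.

```bash
python3 -m handwheel '[[0.6,0,0,0,0,0,0],[0.6,0,0,0,0,0,0],[0.6,0,0,0,0,0,0],[0.6,0,0,0,0,0,0],[0.6,0,0,0,0,0,0]]'
python3 -m handwheel '[[0.6,0,0,-0.015,0,0,0],[0.6,0,0,-0.04,0,0,0],[0.6,0,0,-0.08,0,0,0],[0.6,0,0,-0.12,0,0,0],[0.6,0,0,-0.12,0,0,0]]'
python3 - <<'E'
from h import *
w=vision.get_image("wrist");s=vision.get_image("side")
cv2.imwrite("pics/end.png",np.hstack([cv2.resize(w,(400,300)),cv2.resize(s[150:270,240:400],(400,300),interpolation=2)]))
E
```

```text
time_s: 13.8
position: [0.5318, -0.1636, 0.2897]
tcp_rot: [-180.0, -0.0, 13.8]
contact_force: [-0.3, 0.1, 0.1]
opening: 0.593
grasp_force: 0.0
time_s: 14.3
position: [0.5329, -0.1641, 0.4157]
tcp_rot: [179.6, -0.6, 13.8]
contact_force: [-0.6, -0.7, -0.1]
opening: 0.599
grasp_force: 0.0
```

View pics/end.png

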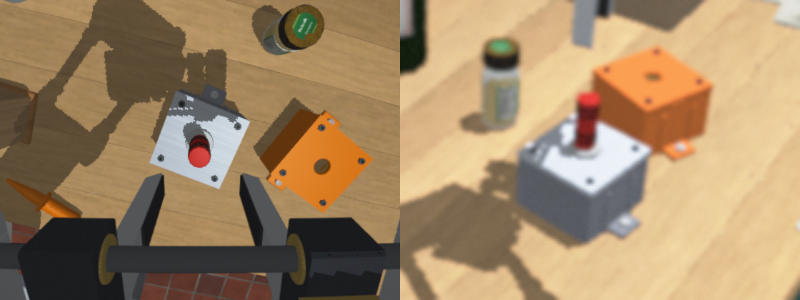

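The drift stands upright in the grey foot, collar flat on the flange: in this picture the grip is at (199,152) on the left and (588,122) on the right. The gripper is clear of it, and the jar looks undisturbed.

```bash
python3 -m handwheel '[[0.6,0,0,0,0,0,0],[0.6,0,0,0,0,0,0]]' >/dev/null; python3 -c "from bench import sign_off; print(sign_off())"
```

```text
the job is handed in; nothing more can be done
None
```

The drift is fully home in the grey foot, with its collar on the flange and the nut plate pulled into line; I let go of it and handed the job in at about 15 s, but the sign-off gave no verdict.

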